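# Open the blade tote and hold its gate wide

### The job

The cutter needs both hands free to take blades out of the blue tote. Lift its lid off by the black grip and lay it flat on the green cutting mat without dropping it; then squeeze in the red safety catch, squeeze the yellow catch and, by it, swing the gate out past its half-open check until it stands about square to its shut position or further. Finish while holding the gate there, as it springs back if let go, and leave everything else on the table undisturbed.

Things in the scene. Friction and masses are not known exactly. Their poses are not given: they have to be found in the camera images.
- tote: Blue stacking tote for cutting blades, 200 (x) x 300 (y) x 147 mm tall, fixed to the table. Origin: centre of its underside; z up. Its -y end is closed by the gate instead of a wall; the 5 mm long walls stop 45 mm short of that end. The blades inside lie 110 mm or more behind the gate.
- lid: Loose grey lid on the tote, 209 (x) x 309 (y) mm, 0.2 to 0.45 kg; a skirt 12 mm deep laps the tote's rim (2 mm clearance) and covers gate and catches. Origin: centre of the skirt's lower edge, z up; on the tote it is 135 mm above the tote's underside, axes parallel. Black bar grip at the top centre, 110 mm along y, 14 mm thick along x, 43 to 55 mm above the origin, free down to the plate at 17 mm.
- mat: Dark green cutting mat lying fixed on the table, 300 (x) x 400 (y) x 3 mm. Origin: centre of its underside; z up.
- gate_hinge (a point): Vertical hinge axis of the gate at height 130 mm above the tote's underside (88, -125, 130 mm in the tote's frame; axes are the tote's). Does not move. Closing spring: pulls the gate shut with 0.2 N m when shut, 0.5 at 1.5 rad.
- gate (a joint): Gate angle, rad: 0 shut, grows as the free edge swings outwards (counter-clockwise from above), stop at 1.75. Clear panel in an aluminium frame, 170 mm from hinge axis to free edge, 15 to 113 mm above the tote's underside, top rail 24 mm thick. A check resists from 0.35 rad and clicks over by 0.7 (with the spring up to 1.5 N m); let go beyond it, the gate falls back and rests at about 0.9.
- safety_grip (a point): On the gate, 55 mm from the hinge axis, midway between the two red tabs, 130 mm above the tote's underside. Turns with the gate: x from hinge to free edge, y outwards (opening side), z up. One tab each side along y: 16 mm wide, 8 thick, 115 to 145 mm above the underside; outer faces 44 mm apart at rest, 24 squeezed. Rail top at 113 mm below.
- safety (a joint): Travel of each red tab, m: 0 at rest (locked), 0.010 fully squeezed. The two tabs are geared and move equally towards each other; about 4 N of friction, no spring: they stay where they are put. The yellow catch is blocked until this is at about 0.0085.
- catch_grip (a point): On the gate, 122 mm from the hinge axis, midway between the two yellow tabs, 130 mm above the tote's underside; axes as safety_grip. One tab each side along x: 20 mm wide, 8 thick, 115 to 145 mm above the underside; outer faces 46 mm apart at rest, 26 squeezed. Only rail (top at 113 mm) within 30 mm beyond either tab.
- catch (a joint): Travel of each yellow tab, m: 0 at rest, 0.010 fully squeezed. The tabs are geared, moving equally towards each other against a spring (4 to 8 N) that throws them back when let go. The bolt leaves its keeper at about 0.0075; keep the tabs squeezed as the gate starts to swing: they are also its handle.
- weight_a: black cast-iron pattern weight, disc 80 dia x 28 with a knob, 54 tall; bystander, loose, origin at its underside
- weight_b: second such pattern weight; bystander, loose, origin at its underside
- cone_a: navy thread cone, 60 dia, 115 tall; bystander, loose, origin at its underside
- cone_b: dark red thread cone, 60 dia, 115 tall; bystander, loose, origin at its underside
- pin_tin: round pin tin with red lid, 80 dia, 28 tall; bystander, loose, origin at its underside
- chalk_box: small card box of tailor's chalk, 60 x 85 x 28; bystander, loose, origin at its underside
- shears: tailor's shears lying flat, about 260 long, black handles (origin beside the pivot); bystander, loose, origin at its underside

How it is judged:
On the way, in this order (a step that is already met when the one before it is completed fails the run):
1. the lid lies flat on the cutting mat, let go (x of lid in the frame of mat between -0.15 and 0.15 m and y of lid in the frame of mat between -0.2 and 0.2 m and height (world z) of lid below 0.012 m and angle between lid's own z axis and vertical below 0.06 rad and linear speed of lid below 0.03 m/s and contact force between the fingers and lid below 0.1 N), for 0.2 s.
2. the red safety catch is squeezed in (value of joint safety above 0.0085 m), for 0.1 s.
3. the yellow catch is squeezed in (value of joint catch above 0.0075 m), for 0.1 s.
4. the gate has swung past its half-open check (value of joint gate above 1 rad), for 0.1 s.
At the end, for the whole second after the job is handed in: Gate still at 1.35 rad or more, fingers bearing on it or its catches with over 1 N, lid not propping it; red catch in (over 8.5 mm); lid still, flat and right way up, its centre over the cutting mat (underside below 12 mm, tilt under 0.06 rad), not touched by the fingers (all of step 1 and value of joint gate above 1.35 rad and velocity of joint gate between -0.15 and 0.15 rad/s and contact force between the fingers and gate above 1 N and contact force between lid and gate below 0.1 N and value of joint safety above 0.0085 m); the arm keeps its last pose, push and grip.
It fails at once if a bystander is shifted by more than 30 mm or tipped over (distance of any of weight_a, weight_b, cone_a, cone_b, pin_tin, chalk_box, shears from where it was at the start of the episode above 0.03 m or angle between any of weight_a, weight_b, cone_a, cone_b, pin_tin, chalk_box, shears's own z axis and vertical above 0.5 rad).
It fails at once if the lid is dropped (moving faster than 0.6 m/s out of the fingers) (contact force between the fingers and lid below 0.1 N and linear speed of lid above 0.6 m/s).
It also fails if it takes over 64 s, if anything falls off the work surface, if the arm or the gripper's body presses on something with over 40 N, if the wrist force passes 120 N, or if a joint passes its speed limit or range.

### The arm

A 7-joint arm with a two-finger parallel gripper is mounted at the origin on the work surface. World frame = base frame: x ahead of the robot, y to its left, z up, the work surface at z = 0. Lengths are in m, angles in rad, forces in N, time in s.
With the tool pointing down it reaches from about 0.4 to 0.85 m from the base axis. Payload 10.4 kg.
Tool frame: the origin (TCP) lies between the finger pads; the fingertips stand ahead of it and the grasp point (between the pads) lies 5 mm behind it (manip.tip_extent is the z of the fingertips in the tool frame, in m); z points along the fingers, y is the line along which they close (so a half turn about z gives the same grasp; the last joint's range is limited). The gripper opens to 85 mm and grips with 20 to 120 N. Pads are 22 mm wide; open, the fingers measure 114 mm over their backs; the gripper's body (76 mm by 85 mm) begins 54 mm behind the grasp point. The pads swing forward as they close: fully open they stand 13 mm farther back than shut.
Start: joints at [-1.238, 0.332, -0.065, 1.46, 0.022, 1.35, -0.088], TCP at [0.218, 0.586, 0.245] pointing down, gripper open.
Joint ranges: [-2.6, 2.6], [-0.5, 2.12], [-1.47, 1.34], [0.16, 2.42], [-1.27, 4.41], [0.06, 2.06], [-2.6, 2.6]. Speed limits (rad/s): [2.22, 2.22, 2.79, 2.79, 3.14, 3.14, 3.14].

### API

Orientations are given as a unit quaternion [x, y, z, w].
In Python, from workcell import status, viewer, manip gives the robot as it stands.
- The arm moves only by the tool play_rows, never from a script. Its argument "plan" is one flat list of numbers, 7 for each row, row after row: the turn, a rotation vector about the tool's x, y, z in degrees, then the shift along the tool's x, y, z in m, then the opening, from 0 (shut) to 1 (fully open). In form: [ax, ay, az, dx, dy, dz, grip, ax, ay, az, dx, dy, dz, grip, ...]. A call has 1 to 20 rows; each row is the pose to reach, as a shift and turn from the pose commanded when the call began, along the tool's axes at that moment; what a row does not reach only later rows make up. A row lasts 1/8 s, in which the tool goes at most 62.5 mm and 10.7 degrees, less where a joint would pass 70% of its speed; a pose out of reach is approached as far as the arm can. A call with a gripper value outside its range is refused whole. The fingers move at their own pace and stop on an object; "squeeze" is the grip in N (left out, the last holds). Time passes only in rows, so rows that repeat a pose let the fingers close. It gives the time, the measured TCP pose, the force, the opening and the grip force at its end, in the units of the state.
- status.get_obs(): the state, without advancing time (a new reading comes with each control period).
- viewer.camera(name): name is "scene" or "side" or "wrist"; returns the picture (480x640x3 uint8, red, green, blue); there is no depth.
- viewer.camera_model(name): a dict with "fx", "fy", "cx", "cy" (pixels), "R" (3x3) and "t" (3): a world point X has camera coordinates R X + t. Camera axes: x right, y down, z forward; pixel columns grow to the right and rows downward; lengths in m; the calibration is good to about 2 mm. A picture is of the moment at which its call begins: read the wrist's pose just before it. camera_model takes no time and is no camera call; for the wrist camera it gives the pose at the moment of the call.
- manip.hand_in(): hands the job in; it is judged then, once.
The state is a dict: "clock": time; "joint_pos": joint angles; "joint_velocities": joint speeds; "tau": joint torques, N m; "position": TCP position; "ee_rot": TCP orientation; "ft_force": force on the tool from outside, world axes, zero at the start; "torque": the same for the moment, N m; "grip_width": opening from 0.0 (shut) to 1.0 (fully open); "grasp_force": force on a finger pad.
Only numpy, scipy, OpenCV 4.12 (cv2) and the standard library are available. Lean on these libraries where they do the work, as an engineer would, in place of code of your own. Each camera call takes 0.05 s, during which the arm holds its last target. There are 200 camera calls.

## Working session

There is one attempt and no reset: what is moved stays moved. The work goes in short steps, Python scripts to look and compute and a tool call to move; the robot and the scene stay as the last step left them, time stands still between calls to the robot, and variables do not carry over. Pictures are saved under pics/ and viewed, at most 10 in all, crops included, and the job is handed in when it is done.

Besides the shell and the picture viewer there is one more tool, called after "Call:" in YAML: its name, and indented under it one key for each argument. play_rows: Moves the arm, as the interface text tells. Its arguments: {"type":"object","properties":{"plan":{"type":"array","items":{"type":"number"}},"squeeze":{"type":"number"}},"required":["plan"]}

```bash
mkdir -p pics; ls
python3 - <<'E'
from workcell import status, viewer, manip
import cv2,numpy as np
print(status.get_obs(), manip.tip_extent)
a=viewer.camera("scene");b=viewer.camera("side")
cv2.imwrite("pics/scene.png",a[:,:,::-1]);cv2.imwrite("pics/side.png",b[:,:,::-1])
for n in("scene","side","wrist"):
    m=viewer.camera_model(n);R=np.array(m["R"]);print(n,m["fx"],m["cx"],m["cy"],(-R.T@np.array(m["t"])).round(3),R.round(3).tolist())
E
```

```text
pics
{'clock': 0.0, 'joint_pos': array([-1.2375808 ,  0.33290009, -0.06471069,  1.46097614,  0.0215663 ,
        1.34990559, -0.08850257]), 'joint_velocities': array([ 0.00150023,  0.00046444, -0.0011708 , -0.00182681,  0.00013192,
        0.00132722, -0.00114167]), 'tau': array([-2.13148346e-04, -6.25440645e+01,  4.91367630e-02, -3.91620326e+01,
        1.61715393e-02,  9.63205355e-03, -1.38370117e-05]), 'position': array([0.21758056, 0.58550451, 0.2444817 ]), 'ee_rot': array([ 1.76959944e-01,  9.84217770e-01, -7.38687619e-04, -1.15496626e-04]), 'ft_force': array([ 0.78088301,  0.10481517, -0.0526638 ]), 'torque': array([ 0.04380855, -0.0436375 ,  0.04794968]), 'grasp_force': 0.0, 'grip_width': 1.0025387905717376} 0.014
scene 492.96224392111327 321.81211728635964 238.34322093696306 [ 1.198 -0.653  1.037] [[0.748, 0.664, 0.02], [0.473, -0.512, -0.717], [-0.466, 0.546, -0.696]]
side 548.3811870608743 320.3555770303779 235.59484719008668 [-0.086 -0.551  1.048] [[0.682, -0.731, -0.009], [-0.532, -0.488, -0.692], [0.502, 0.477, -0.722]]
wrist 348.58967388646533 311.2610721492202 242.15296638877692 [0.139 0.616 0.374] [[0.348, 0.937, -0.001], [0.886, -0.329, 0.328], [0.307, -0.116, -0.945]]
```

View pics/scene.png

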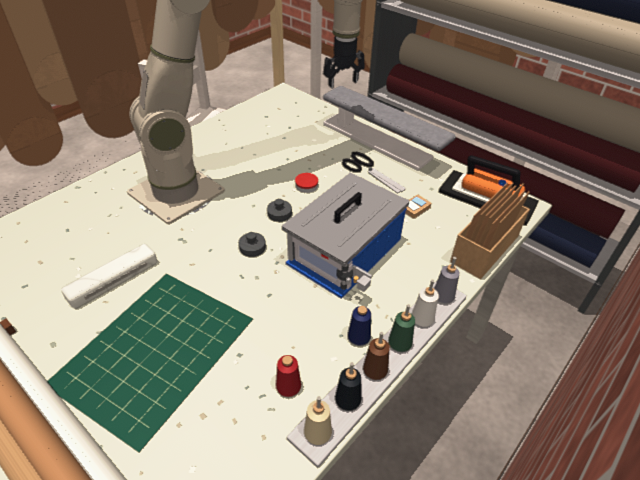

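View pics/side.png

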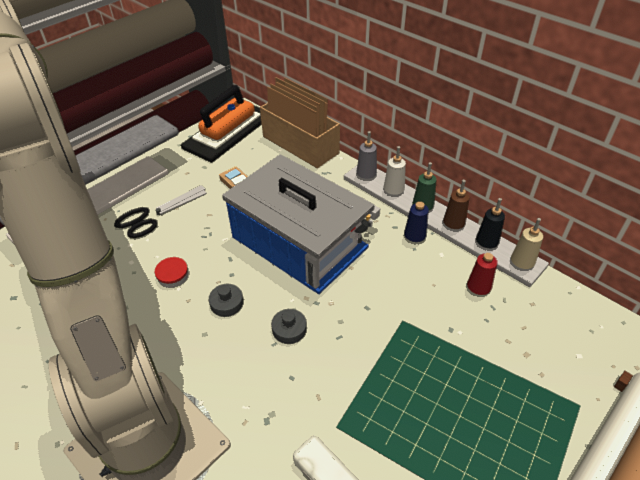

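Scene shows the tote (lid corners about (349,178), (409,208), (345,262), (285,228)) with the gate end facing the lower side, the mat at lower left, a navy cone at (360,325) near the gate. Measuring now.

```bash
cat > h.py <<'E'
import cv2,numpy as np
from workcell import status,viewer,manip
from scipy.spatial.transform import Rotation as Rn
def ray(m,px,z):
    px=np.atleast_2d(np.asarray(px,float)); R=np.array(m["R"]);C=-R.T@np.array(m["t"])
    d=np.c_[(px[:,0]-m["cx"])/m["fx"],(px[:,1]-m["cy"])/m["fy"],np.ones(len(px))]@R
    return C+d*((z-C[2])/d[:,2])[:,None]
def proj(m,P):
    c=np.atleast_2d(P)@np.array(m["R"]).T+np.array(m["t"]); return np.c_[c[:,0]/c[:,2]*m["fx"]+m["cx"],c[:,1]/c[:,2]*m["fy"]+m["cy"]]
def big(mask):
    c,_=cv2.findContours(mask.astype(np.uint8),cv2.RETR_EXTERNAL,cv2.CHAIN_APPROX_NONE); return max(c,key=cv2.contourArea)
def rect(pts):
    (c,s,a)=cv2.minAreaRect((pts[:,:2]*1000).astype(np.float32)); return np.round(c,1),np.round(s,1),round(a,2)
E
python3 - <<'E'
from h import *
for n in("scene","side"):
    im=cv2.imread(f"pics/{n}.png");m=viewer.camera_model(n);hsv=cv2.cvtColor(im,cv2.COLOR_BGR2HSV).astype(int)
    H,S,V=hsv[...,0],hsv[...,1],hsv[...,2]
    c=big((H>60)&(H<95)&(S>90)); print(n,"mat",rect(ray(m,c[:,0],.003)))
    seed=(330,205) if n=="scene" else (335,215)
    print(im[seed[1],seed[0]])
    f=im.copy();mk=np.zeros((482,642),np.uint8)
    cv2.floodFill(f,mk,seed,0,(10,)*3,(10,)*3,4|cv2.FLOODFILL_FIXED_RANGE|cv2.FLOODFILL_MASK_ONLY)
    mk=cv2.morphologyEx(mk[1:-1,1:-1],cv2.MORPH_CLOSE,np.ones((5,5)))
    c=big(mk); print("lid",cv2.boundingRect(c),rect(ray(m,c[:,0],.152)))
    x,y,w,h=cv2.boundingRect(c); sub=(V[y:y+h,x+20:x+w-20]<45); inn=np.zeros(V.shape,np.uint8); inn[y+10:y+h-30,x+25:x+w-25]=sub[10:h-30,5:-5]
    c=big(inn); print("grip",cv2.boundingRect(c),rect(ray(m,c[:,0],.185)))
    for nm,px,z in (("navy",(360,337) if n=="scene" else (416,238),.01),("red",(288,390) if n=="scene" else (480,290),.01),("navytop",(362,307) if n=="scene" else (420,203),.115),("wA",(279,213) if n=="scene" else (226,303),.01),("wB",(252,247) if n=="scene" else (289,330),.01),("tin",(307,181) if n=="scene" else (172,271),.028)):
        print(nm,ray(m,px,z)[0].round(3))
E
```

```text
scene mat (array([ 464.6, -408. ]), array([295.7, 395.6]), 11.17)
[132 137 145]
lid (330, 205, 1, 1) (array([534.6, 155.5]), array([0., 0.]), 0.0)Traceback (most recent call last):
  File "<stdin>", line 13, in <module>
  File "h.py", line 11, in big
    c,_=cv2.findContours(mask.astype(np.uint8),cv2.RETR_EXTERNAL,cv2.CHAIN_APPROX_NONE); return max(c,key=cv2.contourArea)
                                                                                                ~~~^^^^^^^^^^^^^^^^^^^^^^^
ValueError: max() iterable argument is empty
```

Run:
```python
from h import *
for n in("scene","side"):
    im=cv2.imread(f"pics/{n}.png");m=viewer.camera_model(n);s=n=="scene"
    b=cv2.medianBlur(im,5).astype(int);V=b.max(2);S=V-b.min(2)
    x0,y0,x1,y1=(283,172,412,268) if s else (220,152,376,252)
    print([im[p[1],p[0]].tolist() for p in ((330,200),(325,225),(370,225))] if s else [im[p[1],p[0]].tolist() for p in ((280,220),(260,200),(340,220))])
    mk=np.zeros(V.shape,np.uint8); mk[y0:y1,x0:x1]=((V>112)&(V<165)&(S<26))[y0:y1,x0:x1]
    mk=cv2.morphologyEx(mk,cv2.MORPH_CLOSE,np.ones((9,9)));mk=cv2.morphologyEx(mk,cv2.MORPH_OPEN,np.ones((7,7)))
    c=big(mk); print(n,"lid",cv2.boundingRect(c),rect(ray(m,c[:,0],.152)),cv2.approxPolyDP(c,6,True)[:,0].tolist())
    x0,y0,x1,y1=(330,188,367,226) if s else (272,172,322,212)
    mk=np.zeros(V.shape,np.uint8); mk[y0:y1,x0:x1]=(im.max(2)<60)[y0:y1,x0:x1]
    c=big(mk); print("grip",cv2.boundingRect(c),rect(ray(m,c[:,0],.185)))
    for nm,px,z in (("navy",(360,337) if s else (416,238),.01),("red",(288,390) if s else (480,290),.01),("navytop",(362,307) if s else (420,203),.115),("wA",(279,213) if s else (226,303),.01),("wB",(252,247) if s else (289,330),.01),("tin",(307,181) if s else (172,271),.028)):
        print(nm,ray(m,px,z)[0].round(3))
```

```text
[[149, 154, 164], [148, 153, 164], [149, 154, 164]]
scene lid (283, 175, 122, 93) (array([585.9, 121. ]), array([248.9, 393.2]), 1.05) [[404, 199], [354, 175], [314, 191], [311, 204], [283, 221], [288, 261], [351, 261], [389, 219], [403, 215]]
grip (334, 193, 27, 30) (array([599.3, 152.4]), array([ 32.2, 136.5]), 2.86)
navy [ 0.814 -0.047  0.01 ]
red [ 0.782 -0.269  0.01 ]
navytop [ 0.805 -0.04   0.115]
wA [0.336 0.146 0.01 ]
wB [ 0.385 -0.014  0.01 ]
tin [0.304 0.31  0.028]
[[130, 140, 146], [132, 141, 147], [132, 142, 148]]
side lid (225, 156, 150, 96) (array([609.2, 158.4]), array([265.7, 341.2]), 6.25) [[225, 193], [226, 203], [313, 251], [361, 215], [374, 215], [374, 193], [357, 177], [336, 185], [283, 156]]
grip (279, 178, 37, 32) (array([576.2, 154.8]), array([ 40., 131.]), 3.04)
navy [ 0.797 -0.055  0.01 ]
red [ 0.761 -0.269  0.01 ]
navytop [ 0.812 -0.041  0.115]
wA [0.324 0.148 0.01 ]
wB [ 0.372 -0.015  0.01 ]
tin [0.291 0.307 0.028]
```

```bash
cat >> h.py <<'E'
def row(p,yaw,o=None):
    """row for TCP at p, tool down, tool y at azimuth yaw deg"""
    o=o or status.get_obs(); R0=Rn.from_quat(o["ee_rot"]); a=np.radians(yaw)
    y=np.array([np.cos(a),np.sin(a),0]);z=np.array([0,0,-1.]);R1=Rn.from_matrix(np.c_[np.cross(y,z),y,z])
    rv=(R0.inv()*R1).as_rotvec(degrees=True); print("row",rv.round(2),R0.inv().apply(np.array(p)-o["position"]).round(4),"yaw now",np.degrees(np.arctan2(*R0.as_matrix()[[1,0],1])).round(2))
E
python3 -c "
from h import *
row([.57,.153,.34],3)"
```

```text
row [-6.000e-02  4.000e-02  6.662e+01] [-0.481  -0.2829 -0.095 ] yaw now 69.62
```

Call:
play_rows:
  plan: [0, 0, 66.6, -0.48, -0.283, -0.095, 1, 0, 0, 66.6, -0.48, -0.283, -0.095, 1, 0, 0, 66.6, -0.48, -0.283, -0.095, 1, 0, 0, 66.6, -0.48, -0.283, -0.095, 1, 0, 0, 66.6, -0.48, -0.283, -0.095, 1, 0, 0, 66.6, -0.48, -0.283, -0.095, 1, 0, 0, 66.6, -0.48, -0.283, -0.095, 1, 0, 0, 66.6, -0.48, -0.283, -0.095, 1, 0, 0, 66.6, -0.48, -0.283, -0.095, 1, 0, 0, 66.6, -0.48, -0.283, -0.095, 1, 0, 0, 66.6, -0.48, -0.283, -0.095, 1, 0, 0, 66.6, -0.48, -0.283, -0.095, 1, 0, 0, 66.6, -0.48, -0.283, -0.095, 1, 0, 0, 66.6, -0.48, -0.283, -0.095, 1]

```text
clock: 1.85
position: [0.5687, 0.1541, 0.3403]
ee_rot: [0.688, 0.726, 0.0, -0.0]
ft_force: [-0.1, -0.4, 0.7]
grip_width: 1.0
grasp_force: 0.0
```

Run:
```python
from h import *
m=viewer.camera_model("wrist");im=viewer.camera("wrist")[:,:,::-1].copy();cv2.imwrite("pics/w1.png",im)
import pickle;pickle.dump(m,open("w1.pkl","wb"))
mk=(im.max(2)<60).astype(np.uint8)
n,l,s,c=cv2.connectedComponentsWithStats(mk)
for i in range(1,n):
    if s[i,4]>300: print(s[i],c[i].round(),ray(m,c[i],.19)[0].round(4), rect(ray(m,np.argwhere(l==i)[:,::-1],.19)))
```

```text
[ 555  143   85   68 3461] [595. 172.] [0.792  0.2134 0.19  ] (array([792.2, 208.1]), array([64.2, 53.4]), 4.78)
[ 325  144   22  131 2388] [335. 206.] [0.5882 0.1744 0.19  ] (array([588.4, 168.6]), array([ 15.8, 109.9]), 3.13)
[  92  148   71   64 2844] [129. 183.] [0.4219 0.1843 0.19  ] (array([421.5, 185.6]), array([55.6, 46.2]), 39.34)
[151 265  53  42 507] [185. 277.] [0.4616 0.1037 0.19  ] (array([458.8, 100.1]), array([27.6, 47.4]), 55.42)
[154 286  30  27 331] [172. 296.] [0.4482 0.0848 0.19  ] (array([446.8,  82.7]), array([23.7, 21.3]), 56.52)
[ 515  292   84   70 2729] [550. 320.] [0.7941 0.0788 0.19  ] (array([801.4,  77.9]), array([49.5, 86.3]), 51.18)
[    0   309   640   171 51732] [325. 425.] [ 0.5956 -0.0572  0.19  ] (array([588.5, -28.7]), array([710.4, 214.4]), 3.13)
```

View pics/w1.png

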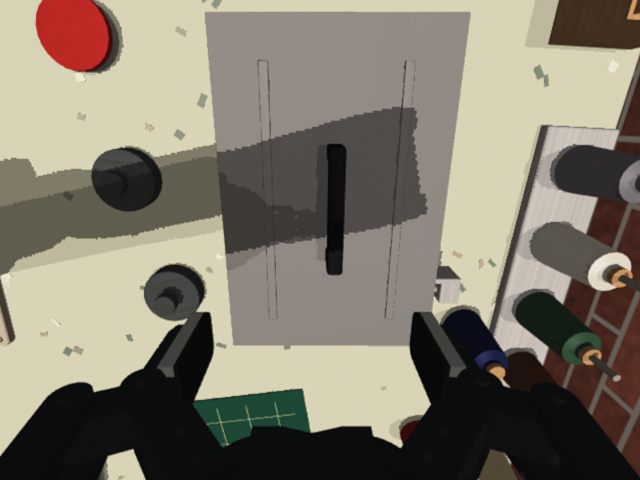

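Wrist view: the lid with bar grip from (336,145) to (334,275), lid corners (206,12), (469,12), (441,344), (234,346); navy cone top at about (496,371).

Run:
```python
from h import *
import pickle;m=pickle.load(open("w1.pkl","rb"))
q=ray(m,[(206,12),(469,12),(441,344),(234,346)],.152);print(q.round(4),q.mean(0),rect(q));print(ray(m,(496,371),.115),ray(m,(448,285),.14))
row([.5884,.1665,.179],3.1)
```

```text
[[0.4784 0.3154 0.152 ]
 [0.6844 0.3265 0.152 ]
 [0.7164 0.021  0.152 ]
 [0.4945 0.0064 0.152 ]] [0.59344185 0.16731028 0.152     ] (array([595.3, 168.1]), array([222.4, 309.4]), 3.76)
[[ 0.80875349 -0.03979493  0.115     ]] [[0.71665343 0.08520509 0.14      ]]
row [ 0.   -0.01 -0.04] [0.0115 0.0202 0.1613] yaw now 3.06
```

Call:
play_rows:
  plan: [0, 0, 0, 0.0115, 0.02, 0.04, 1, 0, 0, 0, 0.0115, 0.02, 0.08, 1, 0, 0, 0, 0.0115, 0.02, 0.12, 1, 0, 0, 0, 0.0115, 0.02, 0.145, 1, 0, 0, 0, 0.0115, 0.02, 0.161, 1, 0, 0, 0, 0.0115, 0.02, 0.161, 1, 0, 0, 0, 0.0115, 0.02, 0.161, 0, 0, 0, 0, 0.0115, 0.02, 0.161, 0, 0, 0, 0, 0.0115, 0.02, 0.161, 0, 0, 0, 0, 0.0115, 0.02, 0.161, 0, 0, 0, 0, 0.0115, 0.02, 0.161, 0, 0, 0, 0, 0.0115, 0.02, 0.161, 0]
  squeeze: 70

```text
clock: 3.4
position: [0.5886, 0.166, 0.1798]
ee_rot: [0.688, 0.725, 0.0, 0.0]
ft_force: [-1.8, 0.0, 5.2]
grip_width: 0.148
grasp_force: 69.3
```

Run:
```python
from h import *
o=status.get_obs();print(o["position"],o["grip_width"],o["grasp_force"],o["ft_force"])
p=o["position"].copy(); row(p+[0,0,.11],3.1)
```

```text
[0.58856651 0.16601428 0.17978781] 0.1479978061985436 69.27597641944885 [-1.81799294  0.0168443   5.1821519 ]
row [ 0.03 -0.02 -0.08] [ 0.0e+00  1.0e-04 -1.1e-01] yaw now 3.02
```

Call:
play_rows:
  plan: [0, 0, 0, 0, 0, -0.01, 0, 0, 0, 0, 0, 0, -0.025, 0, 0, 0, 0, 0, 0, -0.045, 0, 0, 0, 0, 0, 0, -0.065, 0, 0, 0, 0, 0, 0, -0.085, 0, 0, 0, 0, 0, 0, -0.1, 0, 0, 0, 0, 0, 0, -0.11, 0, 0, 0, 0, 0, 0, -0.11, 0]

```text
clock: 4.4
position: [0.5886, 0.166, 0.2898]
ee_rot: [0.688, 0.725, 0.0, 0.0]
ft_force: [-0.2, 0.2, -4.0]
grip_width: 0.148
grasp_force: 68.6
```

Run:
```python
from h import *
o=status.get_obs();print(o["ft_force"],o["torque"])
im=viewer.camera("scene")[:,:,::-1].copy();cv2.imwrite("pics/s2.png",im)
row([.465,-.405,.29],11)
```

```text
[-0.2095313   0.22050387 -4.02834682] [ 0.00833494  0.00284063 -0.03959874]
row [-0.01  0.   -7.99] [-0.5636 -0.1532 -0.0009] yaw now 3.01
```

View pics/s2.png

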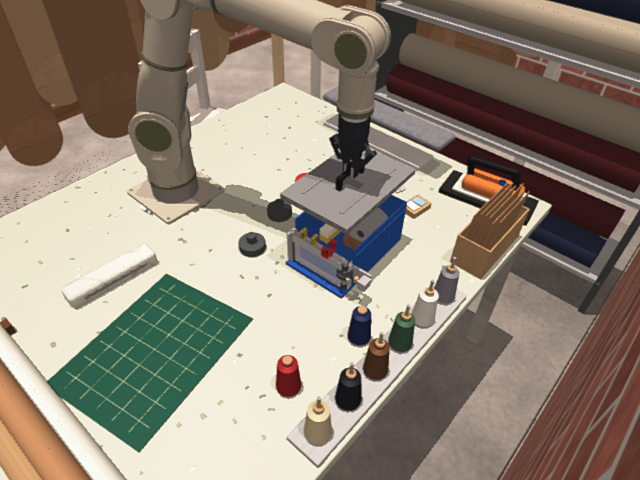

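Lid is clear of the tote and level; red tabs near (328,248) and yellow near (315,238) visible. Carrying to the mat.

Call:
play_rows:
  plan: [0, 0, -0.4, -0.028, -0.008, 0, 0, 0, 0, -1, -0.068, -0.018, 0, 0, 0, 0, -1.6, -0.118, -0.032, 0, 0, 0, 0, -2.4, -0.17, -0.046, 0, 0, 0, 0, -3.2, -0.222, -0.06, 0, 0, 0, 0, -4, -0.276, -0.075, 0, 0, 0, 0, -4.8, -0.33, -0.09, 0, 0, 0, 0, -5.5, -0.384, -0.104, 0, 0, 0, 0, -6.3, -0.436, -0.119, 0, 0, 0, 0, -7, -0.486, -0.132, 0, 0, 0, 0, -7.6, -0.528, -0.144, 0, 0, 0, 0, -8, -0.553, -0.15, 0, 0, 0, 0, -8, -0.564, -0.153, 0, 0, 0, 0, -8, -0.564, -0.153, 0, 0, 0, 0, -8, -0.564, -0.153, 0, 0, 0, 0, -8, -0.564, -0.153, 0, 0]

```text
clock: 6.45
position: [0.466, -0.4041, 0.2893]
ee_rot: [0.635, 0.772, 0.0, -0.0]
ft_force: [0.2, -0.4, -3.9]
grip_width: 0.15
grasp_force: 68.7
```

Run:
```python
from h import *
o=status.get_obs();print(o["position"],o["grip_width"],o["ft_force"])
row([.465,-.405,.049],11)
m=viewer.camera_model("side");s=viewer.camera("side")
im=viewer.camera("scene")[:,:,::-1].copy();cv2.imwrite("pics/s3.png",im);cv2.imwrite("pics/d3.png",s[:,:,::-1])
for n,im in (("scene",im),("side",s[:,:,::-1])):
    m=viewer.camera_model(n);hsv=cv2.cvtColor(im,cv2.COLOR_BGR2HSV).astype(int);H,S,V=hsv[...,0],hsv[...,1],hsv[...,2]
    x0,y0,x1,y1=(285,200,365,290) if n=="scene" else (290,180,390,290)
    for nm,k in (("red",((H<6)|(H>174))&(S>170)&(V>80)),("yel",(H>20)&(H<32)&(S>150)&(V>80))):
        mk=np.zeros(V.shape,np.uint8);mk[y0:y1,x0:x1]=k[y0:y1,x0:x1]
        N,l,st,c=cv2.connectedComponentsWithStats(mk)
        for i in range(1,N):
            if st[i,4]>8: print(n,nm,st[i],ray(m,c[i],.13)[0].round(4))
```

```text
[ 0.46604766 -0.40409951  0.28928734] 0.14992814956252076 [ 0.21724089 -0.44441275 -3.91392739]
row [ 0.03 -0.03  0.12] [-0.0008 -0.0013  0.2403] yaw now 11.12
scene red [322 239  14  19 124] [0.6304 0.04   0.13  ]
scene yel [320 214  36  28 130] [0.5998 0.1088 0.13  ]
scene yel [300 228   7  12  52] [0.5411 0.0399 0.13  ]
scene yel [312 234   6  12  51] [0.5794 0.0409 0.13  ]
side red [337 211  18  20 157] [0.6238 0.0417 0.13  ]
side yel [330 226   8  13  71] [0.5799 0.0413 0.13  ]
side yel [319 235   8  13  74] [0.5424 0.039  0.13  ]
```

Call:
play_rows:
  plan: [0, 0, 0, 0, 0, 0.03, 0, 0, 0, 0, 0, 0, 0.07, 0, 0, 0, 0, 0, 0, 0.11, 0, 0, 0, 0, 0, 0, 0.15, 0, 0, 0, 0, 0, 0, 0.185, 0, 0, 0, 0, 0, 0, 0.21, 0, 0, 0, 0, 0, 0, 0.226, 0, 0, 0, 0, 0, 0, 0.234, 0, 0, 0, 0, 0, 0, 0.238, 0, 0, 0, 0, 0, 0, 0.24, 0, 0, 0, 0, 0, 0, 0.2415, 0, 0, 0, 0, 0, 0, 0.2415, 0]

```text
clock: 8.05
position: [0.4654, -0.4054, 0.048]
ee_rot: [0.636, 0.772, 0.0, 0.0]
ft_force: [-0.0, -0.4, -3.7]
grip_width: 0.148
grasp_force: 68.6
```

Call:
play_rows:
  plan: [0, 0, 0, 0, 0, 0.001, 0, 0, 0, 0, 0, 0, 0.002, 0, 0, 0, 0, 0, 0, 0.002, 0]

```text
clock: 8.43
position: [0.4655, -0.4055, 0.0478]
ee_rot: [0.636, 0.772, 0.001, 0.0]
ft_force: [-6.9, 7.3, 16.9]
grip_width: 0.146
grasp_force: 71.5
```

Call:
play_rows:
  plan: [0, 0, 0, 0, 0, -0.0015, 0, 0, 0, 0, 0, 0, -0.0015, 0.3, 0, 0, 0, 0, 0, -0.0015, 1, 0, 0, 0, 0, 0, -0.0015, 1, 0, 0, 0, 0, 0, -0.0015, 1, 0, 0, 0, 0, 0, -0.0015, 1, 0, 0, 0, 0, 0, -0.0015, 1, 0, 0, 0, 0, 0, -0.02, 1, 0, 0, 0, 0, 0, -0.06, 1, 0, 0, 0, 0, 0, -0.11, 1, 0, 0, 0, 0, 0, -0.16, 1, 0, 0, 0, 0, 0, -0.21, 1, 0, 0, 0, 0, 0, -0.25, 1, 0, 0, 0, 0, 0, -0.25, 1, 0, 0, 0, 0, 0, -0.25, 1]

```text
clock: 10.3
position: [0.465, -0.4052, 0.2959]
ee_rot: [0.636, 0.772, 0.0, -0.0]
ft_force: [0.6, 0.3, -0.8]
grip_width: 0.996
grasp_force: 0.0
```

Run:
```python
from h import *
im=viewer.camera("scene")[:,:,::-1].copy();cv2.imwrite("pics/s4.png",im)
# hover above safety, slightly back so that the wrist camera sees the tabs; close axis along world y
row([.627,-.03,.27],93.1);row([.627,-.03,.27],-86.9)
print(status.get_obs()["joint_pos"])
```

```text
row [ 1.000e-02 -8.000e-02 -8.209e+01] [0.3371 0.2307 0.0254] yaw now 11.01
row [-8.000e-02 -1.000e-02  9.791e+01] [0.3371 0.2307 0.0254] yaw now 11.01
[ 0.0607063   0.35119707  0.76743186  1.44097879 -0.24307707  1.44774685
  1.01955356]
```

View pics/s4.png

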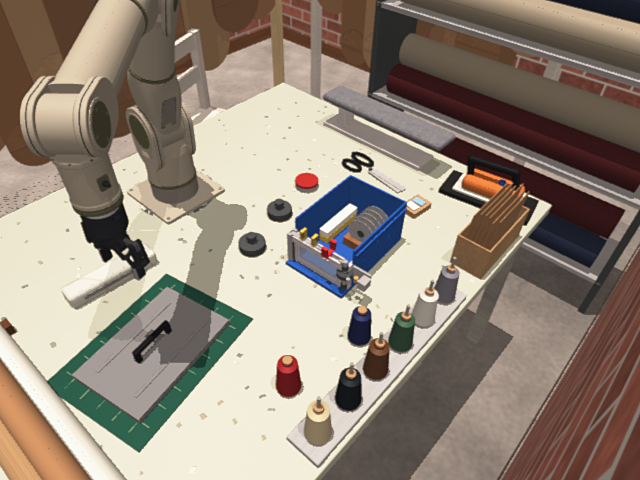

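Lid lies flat inside the mat (about (152,345)), catches exposed. Moving above the red catch with the jaws turned.

```bash
python3 -c "
from h import *
row([.628,.043,.25],93.1)"
```

```text
row [ 1.000e-02 -8.000e-02 -8.209e+01] [0.4086 0.2456 0.0454] yaw now 11.01
```

Call:
play_rows:
  plan: [0, 0, -8, 0.04, 0.024, 0.004, 1, 0, 0, -17, 0.085, 0.05, 0.008, 1, 0, 0, -26, 0.13, 0.078, 0.012, 1, 0, 0, -35, 0.175, 0.105, 0.018, 1, 0, 0, -44, 0.22, 0.132, 0.024, 1, 0, 0, -53, 0.265, 0.16, 0.03, 1, 0, 0, -62, 0.31, 0.186, 0.036, 1, 0, 0, -71, 0.355, 0.213, 0.04, 1, 0, 0, -79, 0.39, 0.236, 0.045, 1, 0, 0, -82, 0.409, 0.2455, 0.0455, 1, 0, 0, -82, 0.409, 0.2455, 0.0455, 1, 0, 0, -82, 0.409, 0.2455, 0.0455, 1, 0, 0, -82, 0.409, 0.2455, 0.0455, 1]

```text
clock: 11.98
position: [0.628, 0.0409, 0.2507]
ee_rot: [-0.024, 1.0, -0.0, 0.0]
ft_force: [-0.3, 0.2, 1.0]
grip_width: 0.994
grasp_force: 0.0
```

Run:
```python
from h import *
o=status.get_obs();m=viewer.camera_model("wrist");im=viewer.camera("wrist")[:,:,::-1].copy();cv2.imwrite("pics/w5.png",im)
print(o["joint_pos"].round(2))
hsv=cv2.cvtColor(im,cv2.COLOR_BGR2HSV).astype(int);H,S,V=hsv[...,0],hsv[...,1],hsv[...,2]
for nm,k in (("red",((H<6)|(H>174))&(S>170)&(V>60)),("yel",(H>18)&(H<34)&(S>140)&(V>60))):
    N,l,st,c=cv2.connectedComponentsWithStats(k.astype(np.uint8))
    for i in range(1,N):
        if st[i,4]>80: print(nm,st[i],ray(m,c[i],.13)[0].round(4))
row([.628,.043,.132],93.1)
```

```text
[-0.4   0.34  0.34  1.46 -0.12  1.36  1.57]
red [297 220  47  21 501] [0.6231 0.0448 0.13  ]
red [285 234  12  23 246] [0.6341 0.0255 0.13  ]
red [334 234  12  23 266] [0.6325 0.0632 0.13  ]
red [   0  289   69   49 1228] [ 0.7013 -0.1842  0.13  ]
red [  0 339  19  37 507] [ 0.7501 -0.214   0.13  ]
yel [426  83  10  34 213] [0.5272 0.1153 0.13  ]
yel [300 113  31  13 395] [0.543  0.0398 0.13  ]
yel [301 168  29  17 429] [0.5819 0.0416 0.13  ]
row [-0.01  0.03 -0.25] [-0.      0.0017  0.1187] yaw now 92.85
```

View pics/w5.png

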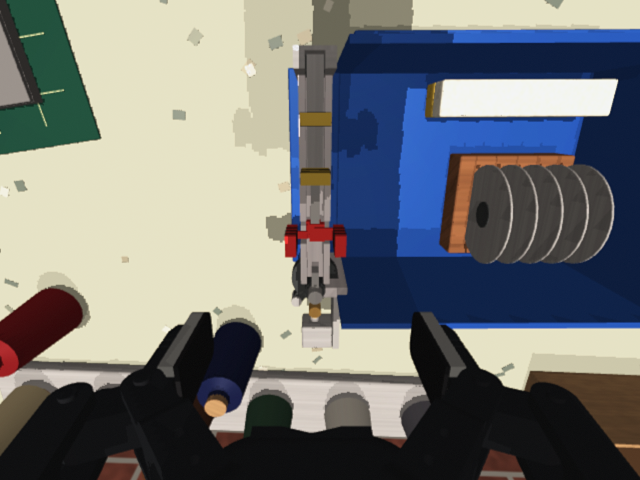

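Wrist view: red tabs at (291,245) and (340,245), yellow plates at (315,119) and (315,177), clear space around. Descending onto the red tabs.

Call:
play_rows:
  plan: [0, 0, 0, -0.001, 0.003, 0.03, 0.85, 0, 0, 0, -0.001, 0.003, 0.06, 0.85, 0, 0, 0, -0.001, 0.003, 0.085, 0.85, 0, 0, 0, -0.001, 0.003, 0.105, 0.85, 0, 0, 0, -0.001, 0.003, 0.117, 0.85, 0, 0, 0, -0.001, 0.003, 0.117, 0.85, 0, 0, 0, -0.001, 0.003, 0.117, 0.4, 0, 0, 0, -0.001, 0.003, 0.117, 0.2, 0, 0, 0, -0.001, 0.003, 0.117, 0, 0, 0, 0, -0.001, 0.003, 0.117, 0, 0, 0, 0, -0.001, 0.003, 0.117, 0, 0, 0, 0, -0.001, 0.003, 0.117, 0]
  squeeze: 35

```text
clock: 13.52
position: [0.6296, 0.0444, 0.1348]
ee_rot: [-0.026, 1.0, -0.001, 0.001]
ft_force: [-2.8, -5.4, 8.1]
grip_width: 0.217
grasp_force: 35.0
```

Run:
```python
from h import *
im=viewer.camera("wrist")[:,:,::-1].copy();s=viewer.camera("scene")[:,:,::-1];d=viewer.camera("side")[:,:,::-1]
f=lambda a:cv2.resize(a,(400,300),interpolation=cv2.INTER_CUBIC)
cv2.imwrite("pics/c6.png",np.vstack([np.hstack([f(im[200:440,160:480]),f(s[210:300,270:390])]),np.hstack([f(d[170:290,280:440]),f(im)])]))
```

```text
(no output)
```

View pics/c6.png

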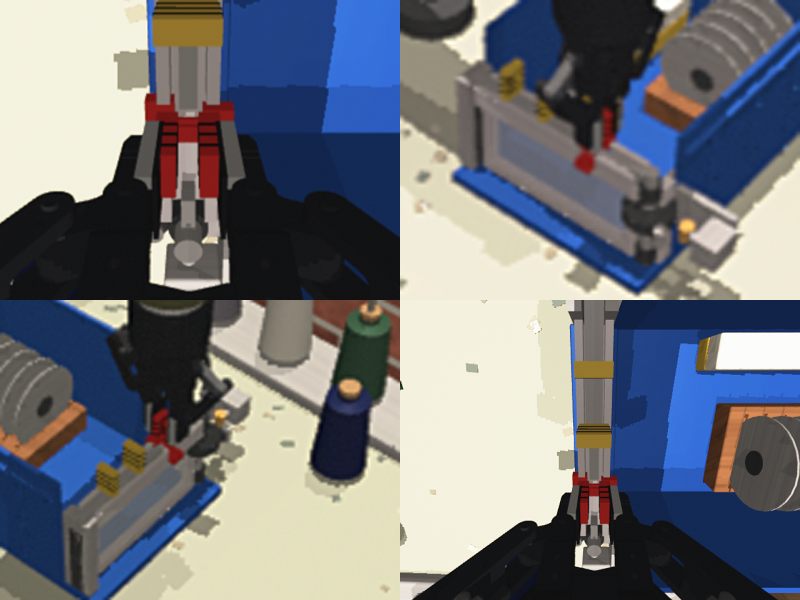

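The pads hold both red tabs, drawn in. Pressing a little harder to confirm the end stop.

Call:
play_rows:
  plan: [0, 0, 0, 0, 0, 0, 0, 0, 0, 0, 0, 0, 0, 0, 0, 0, 0, 0, 0, 0, 0]
  squeeze: 55

```text
clock: 14.05
position: [0.6296, 0.0445, 0.1351]
ee_rot: [-0.026, 1.0, -0.001, 0.001]
ft_force: [-4.8, -4.8, 10.1]
grip_width: 0.179
grasp_force: 55.0
```

Call:
play_rows:
  plan: [0, 0, 0, 0, 0, 0, 0.6, 0, 0, 0, 0, 0, 0, 0.85, 0, 0, 0, 0, 0, 0, 0.85, 0, 0, 0, 0, 0, 0, 0.85, 0, 0, 0, 0, 0, -0.03, 0.85, 0, 0, 0, 0, 0, -0.07, 0.85, 0, 0, 0, 0, 0, -0.117, 0.85, 0, 0, 0, 0, 0, -0.117, 0.85, 0, 0, 0, 0, 0, -0.117, 0.85]

```text
clock: 15.18
position: [0.6288, 0.0463, 0.2498]
ee_rot: [-0.026, 1.0, 0.0, -0.0]
ft_force: [0.0, -0.4, -0.3]
grip_width: 0.848
grasp_force: 0.0
```

Run:
```python
from h import *
o=status.get_obs();m=viewer.camera_model("wrist");im=viewer.camera("wrist")[:,:,::-1].copy();cv2.imwrite("pics/w7.png",im)
hsv=cv2.cvtColor(im,cv2.COLOR_BGR2HSV).astype(int);H,S,V=hsv[...,0],hsv[...,1],hsv[...,2]
for nm,k in (("red",((H<6)|(H>174))&(S>170)&(V>60)),("yel",(H>18)&(H<34)&(S>140)&(V>60))):
    N,l,st,c=cv2.connectedComponentsWithStats(k.astype(np.uint8))
    for i in range(1,N):
        if st[i,4]>60 and 250<c[i][0]<400:
            x,y,w,h=st[i,:4]; print(nm,st[i],ray(m,c[i],.13)[0].round(4),"ends",ray(m,[(x,y+h-3),(x+w,y+h-3)],.145).round(4).tolist())
row([.5615,.0415,.25],3.1)
```

```text
red [287 219  43  37 992] [0.6272 0.0441 0.13  ] ends [[0.6355, 0.0296, 0.145], [0.6339, 0.0604, 0.145]]
yel [292 111  31  13 395] [0.5428 0.0395 0.13  ] ends [[0.5458, 0.0301, 0.145], [0.5448, 0.0497, 0.145]]
yel [293 171  30  13 380] [0.5828 0.0418 0.13  ] ends [[0.5837, 0.0321, 0.145], [0.5827, 0.0521, 0.145]]
row [-7.000e-02 -8.000e-02  8.993e+01] [ 0.0671 -0.0012 -0.0007] yaw now 93.03
```

Run:
```python
from h import *
for f in("w5","w7"):
    im=cv2.imread(f"pics/{f}.png");hsv=cv2.cvtColor(im,cv2.COLOR_BGR2HSV).astype(int);H,S,V=hsv[...,0],hsv[...,1],hsv[...,2]
    k=((H<6)|(H>174))&(S>150)&(V>50)
    for r in range(218,260,3):
        x=np.flatnonzero(k[r,270:370])+270
        if len(x): s=np.split(x,np.flatnonzero(np.diff(x)>1)+1); print(f,r,[(int(a[0]),int(a[-1])) for a in s])
```

```text
w5 221 [(306, 309)]
w5 224 [(306, 323)]
w5 227 [(287, 296), (306, 324), (333, 342)]
w5 230 [(287, 289), (306, 333)]
w5 233 [(286, 289), (297, 332)]
w5 236 [(285, 295), (297, 332), (334, 345)]
w5 239 [(285, 295), (310, 332), (334, 345)]
w5 242 [(285, 296), (334, 345)]
w5 245 [(285, 296), (334, 345)]
w5 248 [(285, 295), (334, 345)]
w5 251 [(285, 295), (334, 345)]
w5 254 [(285, 295), (334, 345)]
w7 221 [(287, 301), (316, 323), (328, 328)]
w7 224 [(287, 302), (314, 329)]
w7 227 [(287, 329)]
w7 230 [(287, 329)]
w7 233 [(287, 301), (303, 329)]
w7 236 [(287, 329)]
w7 239 [(291, 302), (314, 329)]
w7 242 [(292, 302), (314, 324)]
w7 245 [(292, 302), (314, 324)]
w7 248 [(292, 302), (314, 324)]
w7 251 [(292, 302), (314, 324)]
w7 254 [(292, 301), (314, 324)]
```

Red tabs' outer spacing fell from 61 to 33 px (44 → 24 mm): fully squeezed and staying. Now to the yellow catch.

Call:
play_rows:
  plan: [0, 0, 10, 0.01, 0, 0, 0.75, 0, 0, 20, 0.02, 0, 0, 0.75, 0, 0, 30, 0.03, 0, 0, 0.75, 0, 0, 40, 0.04, 0, 0, 0.75, 0, 0, 50, 0.05, 0, 0, 0.75, 0, 0, 60, 0.06, 0, 0, 0.75, 0, 0, 70, 0.067, 0, 0, 0.75, 0, 0, 80, 0.067, -0.001, 0, 0.75, 0, 0, 90, 0.067, -0.001, 0, 0.75, 0, 0, 90, 0.067, -0.001, 0, 0.75, 0, 0, 90, 0.067, -0.001, 0.03, 0.75, 0, 0, 90, 0.067, -0.001, 0.06, 0.75, 0, 0, 90, 0.067, -0.001, 0.085, 0.75, 0, 0, 90, 0.067, -0.001, 0.105, 0.75, 0, 0, 90, 0.067, -0.001, 0.116, 0.75, 0, 0, 90, 0.067, -0.001, 0.116, 0.75]

```text
clock: 17.23
position: [0.5617, 0.0415, 0.1336]
ee_rot: [0.688, 0.726, -0.001, -0.0]
ft_force: [-0.9, -0.4, -0.5]
grip_width: 0.749
grasp_force: 0.0
```

Run:
```python
from h import *
o=status.get_obs();print(o["ft_force"],o["joint_pos"].round(2));row([.5615,.0415,.134],3.1)
im=viewer.camera("wrist")[:,:,::-1].copy();s=viewer.camera("scene")[:,:,::-1];d=viewer.camera("side")[:,:,::-1]
f=lambda a:cv2.resize(a,(400,300),interpolation=cv2.INTER_CUBIC)
cv2.imwrite("pics/c8.png",np.vstack([np.hstack([f(im[240:480,160:480]),f(s[210:300,270:390])]),np.hstack([f(d[170:290,280:440]),f(im)])]))
```

```text
[-0.88653352 -0.43196276 -0.54426354] [-0.59  0.31  0.51  1.79 -0.17  1.09  0.04]
row [-0.08  0.02  0.02] [ 0.     -0.0002 -0.0004] yaw now 3.12
```

View pics/c8.png

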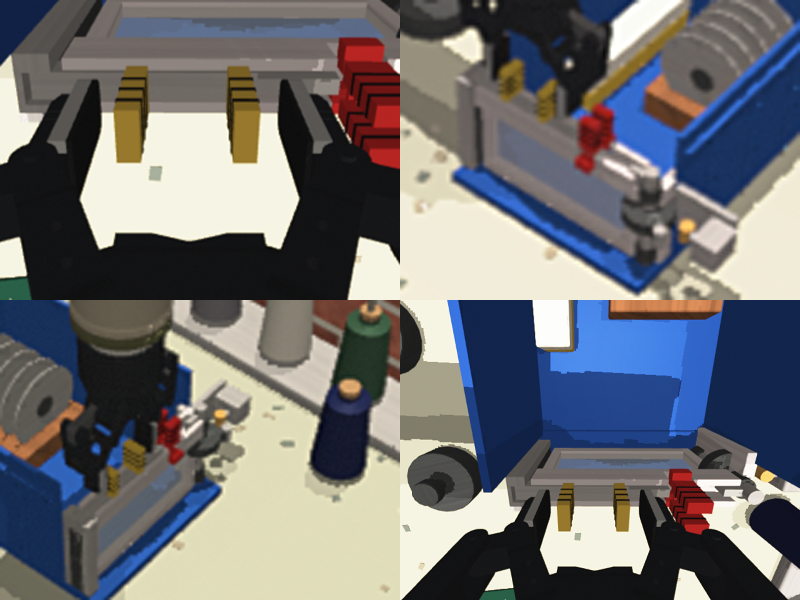

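Fingers straddle the yellow tabs (pads at about x=75 and 300, tabs at 130 and 245 in the upper-left crop), red finger gap clear. Squeezing.

Call:
play_rows:
  plan: [0, 0, 0, 0, 0, 0, 0.5, 0, 0, 0, 0, 0, 0, 0.2, 0, 0, 0, 0, 0, 0, 0, 0, 0, 0, 0, 0, 0, 0, 0, 0, 0, 0, 0, 0, 0, 0, 0, 0, 0, 0, 0, 0, 0, 0, 0, 0, 0, 0, 0]
  squeeze: 55

```text
clock: 18.25
position: [0.5607, 0.0415, 0.1346]
ee_rot: [0.688, 0.725, -0.001, -0.001]
ft_force: [-8.9, 0.1, 9.8]
grip_width: 0.274
grasp_force: 54.1
```

Run:
```python
from h import *
o=status.get_obs();print(o["ft_force"],o["torque"].round(2),o["position"])
im=viewer.camera("wrist")[:,:,::-1].copy();s=viewer.camera("scene")[:,:,::-1];d=viewer.camera("side")[:,:,::-1]
f=lambda a:cv2.resize(a,(400,300),interpolation=cv2.INTER_CUBIC)
cv2.imwrite("pics/c9.png",np.hstack([f(im[240:480,160:480]),f(s[210:300,270:390])]))
for i in range(1):
    hsv=cv2.cvtColor(im,cv2.COLOR_BGR2HSV).astype(int);H,S,V=hsv[...,0],hsv[...,1],hsv[...,2]
    k=(H>18)&(H<34)&(S>140)&(V>60)
    for r in range(290,400,8):
        x=np.flatnonzero(k[r,200:450])+200
        if len(x): q=np.split(x,np.flatnonzero(np.diff(x)>1)+1); print(r,[(int(a[0]),int(a[-1])) for a in q])
```

```text
[-8.93803255  0.09750333  9.81627908] [-0.2   2.53  0.  ] [0.56071087 0.04146801 0.13461708]
298 [(285, 301), (322, 337)]
306 [(284, 301), (323, 338)]
314 [(283, 300), (323, 339)]
322 [(282, 299), (324, 340)]
330 [(281, 300), (323, 341)]
338 [(282, 300), (323, 341)]
346 [(282, 300), (323, 341)]
354 [(282, 300), (323, 340)]
362 [(282, 299), (324, 340)]
```

View pics/c9.png

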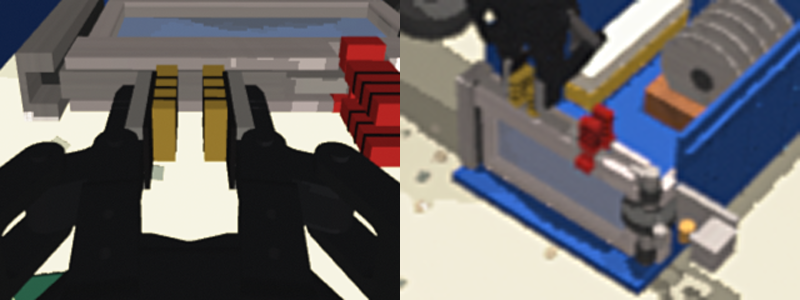

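Both yellow tabs are squeezed (inner/outer gap ratio 0.39 = full travel). Swinging the gate.

Call:
play_rows:
  plan: [0, 0, -2, -0.0043, 0.0001, 0, 0, 0, 0, -5, -0.0106, 0.0005, 0, 0, 0, 0, -9, -0.0191, 0.0015, 0, 0, 0, 0, -13, -0.0274, 0.0031, 0, 0, 0, 0, -17, -0.0357, 0.0053, 0, 0, 0, 0, -21, -0.0437, 0.0081, 0, 0, 0, 0, -25, -0.0516, 0.0114, 0, 0, 0, 0, -29, -0.0591, 0.0153, 0, 0, 0, 0, -33, -0.0664, 0.0197, 0, 0, 0, 0, -37, -0.0734, 0.0246, 0, 0, 0, 0, -41, -0.08, 0.0299, 0, 0, 0, 0, -45, -0.0863, 0.0357, 0, 0, 0, 0, -49, -0.0921, 0.042, 0, 0, 0, 0, -53, -0.0974, 0.0486, 0, 0, 0, 0, -57, -0.1023, 0.0556, 0, 0, 0, 0, -61, -0.1067, 0.0629, 0, 0, 0, 0, -65, -0.1106, 0.0704, 0, 0, 0, 0, -65, -0.1106, 0.0704, 0, 0, 0, 0, -65, -0.1106, 0.0704, 0]

```text
invalid input
```

Run:
```python
from h import *
o=status.get_obs();print(o["ft_force"],o["torque"].round(2),o["position"],o["joint_pos"].round(2))
for th in (70,75,80,85,90,95):
    a=np.radians(183.1+th); print(th,end=" ");row([.6833+.122*np.cos(a),.0478+.122*np.sin(a),.1336],3.1+th,o)
```

```text
[-7.84741966 -1.73073854  8.66919427] [-0.12  2.56 -0.05] [0.56073647 0.04152305 0.13464814] [-0.59  0.31  0.51  1.79 -0.17  1.1   0.03]
70 row [ -0.14  -0.14 -70.08] [-0.1149  0.0812  0.0007] yaw now 3.02
75 row [ -0.13  -0.15 -75.08] [-0.1181  0.0913  0.0007] yaw now 3.02
80 row [ -0.13  -0.16 -80.08] [-0.1204  0.1017  0.0006] yaw now 3.02
85 row [ -0.12  -0.17 -85.08] [-0.1217  0.1123  0.0006] yaw now 3.02
90 row [ -0.11  -0.17 -90.08] [-0.1222  0.1229  0.0006] yaw now 3.02
95 row [ -0.11  -0.18 -95.08] [-0.1217  0.1335  0.0005] yaw now 3.02
```

Call:
play_rows:
  plan: [0, 0, -2, -0.004, 0, 0, 0, 0, 0, -5, -0.011, 0.0005, 0, 0, 0, 0, -9, -0.019, 0.0015, 0, 0, 0, 0, -13, -0.0275, 0.003, 0, 0, 0, 0, -17, -0.0355, 0.0055, 0, 0, 0, 0, -21, -0.0435, 0.008, 0, 0, 0, 0, -25, -0.0515, 0.0115, 0, 0, 0, 0, -29, -0.059, 0.0155, 0, 0, 0, 0, -33, -0.0665, 0.0195, 0, 0, 0, 0, -37, -0.0735, 0.0245, 0, 0, 0, 0, -41, -0.08, 0.03, 0, 0]

```text
clock: 19.77
position: [0.5944, -0.0381, 0.1346]
ee_rot: [0.39, 0.921, -0.001, -0.002]
ft_force: [-11.2, -3.0, 9.8]
grip_width: 0.273
grasp_force: 54.0
```

Call:
play_rows:
  plan: [0, 0, -4, -0.0085, 0.0005, 0, 0, 0, 0, -8, -0.017, 0.001, 0, 0, 0, 0, -12, -0.0255, 0.0025, 0, 0, 0, 0, -16, -0.0335, 0.0045, 0, 0, 0, 0, -20, -0.0415, 0.0075, 0, 0, 0, 0, -24, -0.0495, 0.0105, 0, 0, 0, 0, -28, -0.0575, 0.0145, 0, 0, 0, 0, -32, -0.0645, 0.0185, 0, 0, 0, 0, -36, -0.0715, 0.0235, 0, 0, 0, 0, -40, -0.0785, 0.0285, 0, 0, 0, 0, -44, -0.085, 0.034, 0, 0, 0, 0, -48, -0.0905, 0.0405, 0, 0, 0, 0, -51, -0.095, 0.045, 0, 0, 0, 0, -51, -0.095, 0.045, 0, 0, 0, 0, -51, -0.095, 0.045, 0, 0]

```text
clock: 21.65
position: [0.6937, -0.0754, 0.1347]
ee_rot: [-0.044, 0.999, -0.001, -0.001]
ft_force: [-8.2, -2.3, 5.2]
grip_width: 0.276
grasp_force: 53.9
```

Run:
```python
from h import *
o=status.get_obs();print(o["ft_force"],o["torque"].round(2),o["position"],o["joint_pos"].round(2),o["joint_velocities"].round(3))
p=o["position"];print("gate angle from TCP",np.degrees(np.arctan2(p[1]-.0478,p[0]-.6833))%360-183.1)
row([.69,-.074,.134],98,o)
s=viewer.camera("scene")[:,:,::-1];cv2.imwrite("pics/s10.png",cv2.resize(s,(800,600)))
```

```text
[-8.17979009 -2.3116249   5.20207146] [-1.34  1.5   0.42] [ 0.69372676 -0.07535078  0.13468102] [-0.14  0.57  0.27  1.39 -0.15  1.21  1.8 ] [ 0.    -0.001  0.002  0.003 -0.001 -0.001 -0.   ]
gate angle from TCP 91.73949841523026
row [-0.1  -0.13 -2.99] [0.0036 0.0017 0.0007] yaw now 95.01
```

View pics/s10.png

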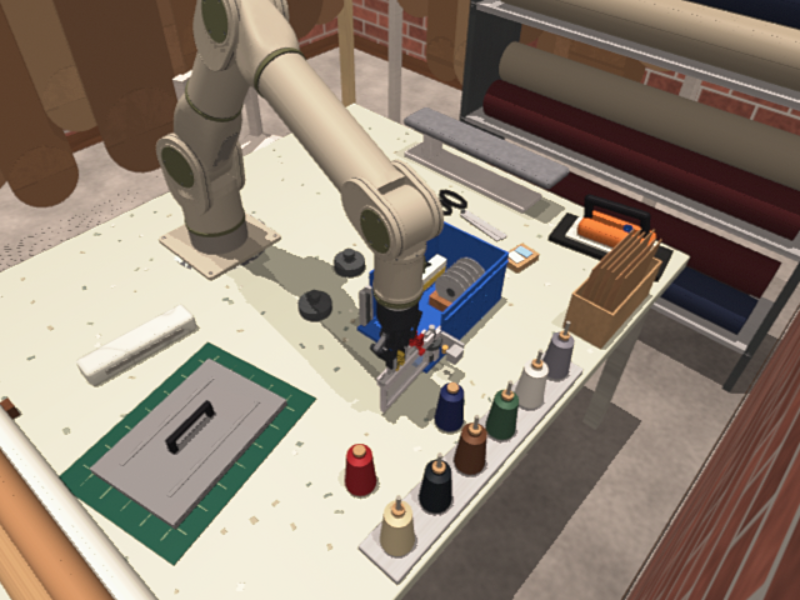

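The gate stands open at about 92° (1.6 rad) at (405,380), still gripped; the lid is flat on the mat and the bystanders are in place.

```bash
python3 -c "
from workcell import manip
print(manip.hand_in())"
```

```text
the job is handed in; nothing more can be done
None
```

The job is handed in at about 22 s with the lid flat on the mat, the red catch in, and the gate held open at about 1.6 rad by the yellow catch; bystanders looked undisturbed, and no verdict came back.

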